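# Open the vacuum pump's bayonet filter canister and take out the spent cartridge

## Robot

A 6-joint arm with a two-finger parallel gripper is mounted at the origin on a cart in front of the work surface, level with it; the furniture and walls round the work are solid. World frame = base frame: x ahead of the robot, y to its left, z up, the work surface at z = 0. Lengths are in m, angles in rad, forces in N, time in s.
With the tool pointing down it reaches from about 0.25 to 0.725 m from the base axis. Payload 9.7 kg.
Tool frame: the origin (TCP) lies at the very end of the fingers, on their centre line; the grasp point (between the pads) lies 19 mm behind it (robot.grasp_offset is the distance from the TCP to the grasp point, in m); z points along the fingers, y is the line along which they close (so a half turn about z gives the same grasp; the last joint's range is limited). The gripper opens to 85 mm and grips with 20 to 120 N. Pads are 22 mm wide; open, the fingers measure 114 mm over their backs; the gripper's body (76 mm by 85 mm) begins 54 mm behind the grasp point. The pads swing forward as they close: fully open they stand 13 mm farther back than shut.
Start: joints at [1.113, 0.087, 0.176, 1.66, 0, 1.571], TCP at [0.243, 0.493, 0.231] pointing down, gripper open.
Joint ranges: [-3.13, 3.13], [-0.85, 1.81], [-1.15, 1.24], [-2.2, 2.28], [-1.44, 1.52], [-3.14, 3.14]. Speed limits (rad/s): [2.22, 2.22, 2.57, 3.14, 3.14, 3.14].

## Interface

Orientations are given as [roll, pitch, yaw] about the fixed x, y, z axes, in that order (R = Rz(yaw) Ry(pitch) Rx(roll)).
In Python, from workcell import robot, read_camera, regions_of, spot_point gives the robot as it stands.
- The arm moves only by the shell command python3 -m inch 'ROWS' [FORCE]. ROWS is JSON, a list of rows, each a list of 7 numbers: the turn, a rotation vector about the tool's x, y, z in degrees, then the shift along the tool's x, y, z in cm, then the gripper command: -1 is fully open, 1 is shut, values between are in proportion. In form: [[ax, ay, az, tx, ty, tz, fingers], ...]. A call has 1 to 5 rows; each row is the pose to reach, as a shift and turn from the pose commanded when the call began, along the tool's axes at that moment; what a row does not reach only later rows make up. A row lasts 1/10 s, in which the tool goes at most 50 mm and 8.59 degrees, less where a joint would pass 70% of its speed; a pose out of reach is approached as far as the arm can. A call with a gripper value outside its range is refused whole. The fingers move at their own pace and stop on an object; FORCE is the grip in N (left out, the last holds). Time passes only in rows, so rows that repeat a pose let the fingers close. It gives the time, the measured TCP pose, the force, the opening and the grip force at its end, in the units of the state.
- robot.get_obs(): the state, without advancing time (a new reading comes with each control period).
- read_camera(name): name is "scene" or "side" or "wrist"; returns a dict with "frame" (480x640x3 uint8, red, green, blue), "range_z" (480x640 float32, m along the optical axis (not along the pixel's ray), 0 where there is no reading), "fx", "fy", "cx", "cy" (pixels), "dist" ([k1, k2, p1, p2, k3] as OpenCV has them; the pictures are not rectified), "R" (3x3) and "t" (3): a world point X has camera coordinates R X + t; the wrist camera has in their place "mount" (4x4, takes a point from camera to tool coordinates, whose origin is the TCP and whose axes are the flange's). Camera axes: x right, y down, z forward; pixel columns grow to the right and rows downward; lengths in m; the calibration is good to about 2 mm. A picture is of the moment at which its call begins: read the wrist's pose just before it.
- robot.job_done(): hands the job in; it is judged then, once.
Trained networks look in a picture, given as the dict that the camera call returned (one of the last four; its "shot" number tells which), for a name from the list of things; names that differ only in an ending like _2 or _b are one class to them, and where a whole thing is asked for, a point or a joint stands for the part that bears it (a point fixed in the world has none). Each returns a list of dicts, best first, with "conf" (0 to 1); they miss things now and then, are a little off and sometimes report something else, mostly with a low value. They report only what shows in the picture. A call takes as long as a camera call. They do not tell look-alikes from the thing itself.
- regions_of(picture, query): "mask" (480x640 bool, what is visible of it) and "xy" ([column, row] in pixels, amid what is visible of it).
- spot_point(picture, query): "xy" ([column, row] in pixels: a listed point, or the origin of a listed thing).
The state is a dict: "clock": time; "q": joint angles; "qd": joint speeds; "joint_torque": joint torques, N m; "position": TCP position; "orientation": TCP orientation; "ft_force": force on the tool from outside, world axes, zero at the start; "wrist_torque": the same for the moment, N m; "opening": finger opening in m; "gripper_force": force on a finger pad.
Only numpy, scipy, OpenCV 4.12 (cv2) and the standard library are available. Lean on these libraries where they do the work, as an engineer would, in place of code of your own. Each camera call takes 0.05 s, during which the arm holds its last target. There are 200 camera calls.

## Task

Change-out of the vacuum pump's inlet filter: push the canister's bayonet cover down against its spring, turn it about a quarter turn anticlockwise (seen from above) to free it from the two lugs, lift it off and set it down gently, right way up, on the worktop. Then pull the spent filter cartridge out of the canister by its knob and put it in the white tub. Leave the tape roll where it is.

Things in the scene. Friction and masses are not known exactly. Their poses are not given: they have to be found in the camera images.
- pump: Benchtop vacuum pump with an upright aluminium filter canister, both on one base plate (x -52 to 210, y +-73 mm, top 12 mm high), fixed. Origin: on the worktop (z = 0) under the canister's axis; z up, x from the canister to the motor. Two steel lugs (6 mm square) stick out of the canister along +y and -y, 97 mm high, to 40 mm from its axis; a hose barb reaches x = -64 mm at 36 mm height.
- canister_rim (a point): Centre of the canister's open rim, 105 mm above the worktop. The canister is a tube of 63 mm outer and 54 mm inner diameter.
- pump_motor (a point): Top of the grey motor housing. Pump head and motor together fill x 56 to 191 mm, y -63 to 63 mm of the pump's frame and are 96 mm high; a dark silencer at x 174, y -36 mm reaches 116 mm.
- cover: Grey metal bayonet cover, 76 mm across, 0.22 kg: 23 mm skirt with two J-slots, 8 mm lid, wing grip on top. Origin: centre of the skirt's lower edge; z up, x along the wing. At the start locked on the canister, origin 90 mm high, wing along the pump's x within 2 degrees. It turns only while pushed down at least 5 mm (end of travel 8 mm; spring 7 N locked, 10 N at the bottom).
- cover_grip (a point): In the cover's wing grip, 45 mm above the cover's origin. Wing: 14 mm thick (cover y), 52 mm long (cover x), from 31 to 55 mm above the cover's origin.
- cover_lid (a point): Centre of the lid's upper face, 31 mm above the cover's origin. Held down, the cover turns anticlockwise seen from above; the lugs stand in the open slot ends from 75 to 85 degrees of turn (stop at 85). There it comes off straight up, the spring pushing it for the first 13 mm; it is clear of the canister and the cartridge's knob when raised 45 mm.
- spring_seat (a joint): Spring seat in the canister on which the cartridge stands: 0 with the cover locked, negative when it is pushed down, 0.013 (m) when sprung up with the cover off.
- cartridge: Spent filter cartridge, white with paper pleats, 0.06 kg: cylinder of 48 mm diameter and 46 mm height with a round pull knob on top (70 mm in all). Origin: centre of its underside; z up its axis. Hidden below the cover at first, origin 43 mm above the worktop; with the cover off the spring lifts it 13 mm and holds it there. It comes straight up out of the bore, 3 mm play all round.
- cartridge_knob (a point): Top of the cartridge's upright knob (16 mm diameter, 24 mm high), 70 mm above the cartridge's origin; with the cover off, 21 mm above the canister's rim.
- cartridge_mid (a point): Middle of the cartridge's pleated cylinder, 23 mm above its origin, on its axis.
- white_tub: Open white plastic tub, loose, 0.2 kg, 129 mm (x) by 164 mm (y) over its rim, 65 mm high; inside 112 by 146 mm, floor 2 mm thick. Origin: centre of its underside, z up. It stands on the left or on the right of the pump.
- tape_roll: Roll of tape lying flat, loose, 94 mm diameter, 24 mm high, on the other side of the pump than the tub. Origin: centre of its underside. To be left alone. (A small timer and a marker pen also lie about near the worktop's front edge, less than 0.41 m ahead of the robot's base.)
Not all that is in view belongs to the job. What is shaped like the cover but pink or yellow is not meant.

How it is judged:
By the outcome, as a careful person would: the job done as asked, in the order asked, and still so for the second after the job is handed in, with the robot touching nothing.
It also fails if it takes over 58 s, if anything falls off the work surface, if the arm or the gripper's body presses on something with over 40 N, if the wrist force passes 120 N, or if a joint passes its speed limit or range.

## Working session

There is one attempt and no reset: what is moved stays moved. The work goes in short steps, Python scripts to look and compute and a shell command to move; the robot and the scene stay as the last step left them, time stands still between calls to the robot, and variables do not carry over. Pictures are saved under pics/ and viewed, at most 10 in all, crops included, and the job is handed in when it is done.

```bash
ls; mkdir -p pics
cat > h.py <<'E'
import numpy as np, cv2
from workcell import robot, read_camera, regions_of, spot_point
from scipy.spatial.transform import Rotation as Ro
def toolT(o=None):
    o=o or robot.get_obs(); T=np.eye(4); T[:3,:3]=Ro.from_euler('xyz',o['orientation']).as_matrix(); T[:3,3]=o['position']; return T
def cam(n):
    T=toolT(); c=read_camera(n)
    if 'R' in c:
        W=np.eye(4); W[:3,:3]=np.array(c['R']).T; W[:3,3]=-W[:3,:3]@np.array(c['t'])
    else: W=T@np.array(c['mount'])
    c['W']=W; c['K']=np.array([[c['fx'],0,c['cx']],[0,c['fy'],c['cy']],[0,0,1.]]); return c
def ray(c,px):
    u=cv2.undistortPoints(np.array(px,float).reshape(-1,1,2),c['K'],np.array(c['dist'],float)).reshape(-1,2)
    return np.c_[u,np.ones(len(u))]@c['W'][:3,:3].T
def atz(c,px,z):
    d=ray(c,px); o=c['W'][:3,3]; return o+d*((z-o[2])/d[:,2])[:,None]
def cloud(c,mask):
    v,u=np.nonzero(mask&(c['range_z']>0)); 
    return c['W'][:3,3]+ray(c,np.c_[u,v])*c['range_z'][v,u][:,None]
def save(c,n): cv2.imwrite('pics/'+n,c['frame'][:,:,::-1])
E
cat > a.py <<'E'
from h import *
np.set_printoptions(precision=4,suppress=True)
o=robot.get_obs(); print(o['clock'],o['position'],o['orientation'],robot.grasp_offset)
for n in ['scene','side']:
    c=cam(n); save(c,n+'0.png'); print(n,'campos',c['W'][:3,3])
    for q in ['cover','pump','white_tub','tape_roll']:
        for r in regions_of(c,q)[:4]:
            P=cloud(c,r['mask']); print(q,round(r['conf'],2),np.round(r['xy']),r['mask'].sum(),np.percentile(P,[2,50,98],axis=0).round(3).tolist() if len(P) else '')
    for q,z in [('cover_grip',.135),('cover_lid',.121),('pump',0),('pump_motor',.096),('white_tub',0),('tape_roll',0)]:
        for r in spot_point(c,q)[:4]: print(q,round(r['conf'],2),np.round(r['xy']),atz(c,r['xy'],z)[0])
E
python3 a.py
```

```text
pics
0.0 [0.243  0.4932 0.2306] [-3.1402 -0.      2.6838] 0.0187
scene campos [ 0.0895 -0.763   0.759 ]
cover 0.74 [276. 369.] 1646 [[0.328, -0.213, -0.0], [0.36, -0.186, 0.031], [0.4, -0.143, 0.056]]
cover 0.56 [253. 251.] 835 [[0.441, 0.118, 0.002], [0.473, 0.141, 0.03], [0.512, 0.189, 0.055]]
pump 0.87 [354. 281.] 7675 [[0.478, -0.136, 0.007], [0.6, -0.071, 0.052], [0.704, 0.038, 0.101]]
white_tub 0.97 [234. 213.] 3048 [[0.438, 0.223, 0.0], [0.504, 0.322, 0.035], [0.559, 0.38, 0.067]]
tape_roll 0.94 [415. 416.] 1648 [[0.498, -0.4, 0.0], [0.54, -0.359, 0.021], [0.586, -0.312, 0.026]]
cover_grip 0.93 [274. 360.] [ 0.3325 -0.2514  0.135 ]
cover_grip 0.64 [312. 245.] [ 0.5306 -0.0238  0.135 ]
cover_grip 0.62 [252. 246.] [0.4269 0.0298 0.135 ]
cover_lid 0.89 [252. 248.] [0.4315 0.0393 0.121 ]
cover_lid 0.85 [275. 367.] [ 0.3323 -0.2535  0.121 ]
cover_lid 0.66 [309. 249.] [ 0.5276 -0.0157  0.121 ]
pump 0.87 [307. 295.] [ 0.5269 -0.0139  0.    ]
pump_motor 0.85 [381. 252.] [ 0.6686 -0.0679  0.096 ]
white_tub 0.89 [235. 224.] [0.5022 0.3049 0.    ]
white_tub 0.17 [309. 293.] [ 0.5329 -0.0
[... 471 characters left out ...]
3], [0.722, 0.001, 0.103]]
white_tub 0.89 [290. 203.] 1900 [[0.437, 0.222, 0.002], [0.5, 0.346, 0.037], [0.558, 0.382, 0.068]]
tape_roll 0.69 [352. 404.] 1505 [[0.499, -0.401, 0.001], [0.541, -0.363, 0.023], [0.586, -0.311, 0.027]]
cover_grip 0.89 [246. 322.] [ 0.3748 -0.2784  0.135 ]
cover_grip 0.88 [312. 231.] [ 0.527  -0.0084  0.135 ]
cover_grip 0.77 [286. 230.] [0.4692 0.0049 0.135 ]
cover_lid 0.96 [243. 323.] [ 0.3684 -0.2647  0.121 ]
cover_lid 0.8 [316. 234.] [ 0.5357 -0.0001  0.121 ]
pump 0.94 [315. 277.] [ 0.5305 -0.005   0.    ]
pump_motor 0.73 [378. 253.] [ 0.6657 -0.0667  0.096 ]
white_tub 0.65 [288. 213.] [0.4973 0.3156 0.    ]
tape_roll 0.84 [353. 395.] [ 0.5477 -0.3565  0.    ]
```

```bash
python3 -c "
import cv2
i=cv2.imread('pics/scene0.png');cv2.imwrite('pics/crop.png',cv2.resize(i[170:450,200:480],None,fx=2.1,fy=2.1,interpolation=2))"
```

```text
(no output)
```

View pics/crop.png

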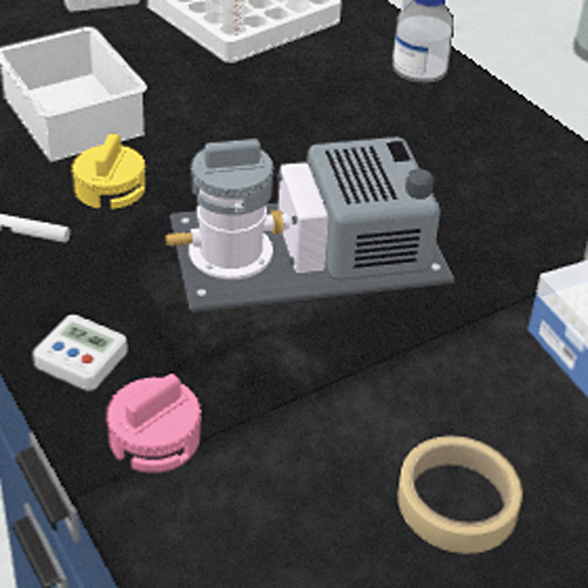

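Candidates: yellow at (252,250), pink at (275,368) and grey on the canister at (310,248). The grey one is meant, because it is locked on the canister and has the described colour. The tub is at (235,213) and the tape roll at (417,410). I'll move above the canister and look from close by.

```bash
R='[[0,0,0,-4,-2.7,-0.4,-1],[0,0,0,-8,-5.4,-0.8,-1],[0,0,0,-12,-8.1,-1.2,-1],[0,0,0,-16,-10.8,-1.6,-1],[0,0,0,-20,-13.5,-2,-1]]'; 
python3 -m inch '[[0,0,0,-4,-2.7,-0.4,-1],[0,0,0,-8,-5.4,-0.8,-1],[0,0,0,-12,-8.1,-1.2,-1],[0,0,0,-16,-10.8,-1.6,-1],[0,0,0,-20,-13.5,-2,-1]]'
python3 -m inch '[[0,0,0,-4,-2.7,0,-1],[0,0,0,-8,-5.4,0,-1],[0,0,0,-12,-8.1,0,-1],[0,0,0,-16,-10.8,0,-1],[0,0,0,-20,-13.5,0,-1]]'
python3 -m inch '[[0,0,-5,-4,-2.7,0,-1],[0,0,-5,-8,-5.6,0,-1],[0,0,-5,-8,-5.6,0,-1],[0,0,-5,-8,-5.6,0,-1]]'
cat > b.py <<'E'
from h import *
import sys
np.set_printoptions(precision=4,suppress=True)
o=robot.get_obs(); print(o['clock'],o['q'],o['position'],o['orientation'])
c=cam('wrist'); save(c,sys.argv[1])
for q,z in [('cover_grip',.135),('cover_lid',.121),('pump_motor',.096),('pump',0)]:
    for r in spot_point(c,q)[:3]: print(q,round(r['conf'],2),np.round(r['xy']),atz(c,r['xy'],z)[0])
P=cloud(c,np.ones((480,640),bool)); 
P=P[np.hypot(P[:,0]-.53,P[:,1]+.012)<.07]
W=P[(P[:,2]>.138)&(P[:,2]<.152)]
print('wing',len(W),np.median(W[:,2]) if len(W) else 0)
if len(W)>20:
    (cx,cy),s,a=cv2.minAreaRect((W[:,:2]*1000).astype(np.float32)); print(cx,cy,s,a)
L=P[(P[:,2]>.115)&(P[:,2]<.126)]
if len(L)>20: print('lid',len(L),cv2.minEnclosingCircle((L[:,:2]*1000).astype(np.float32)),np.median(L[:,2]))
E
python3 b.py w1.png
```

```text
clock: 1.6
position: [0.3633, 0.2822, 0.2516]
orientation: [3.141, 0.0, 2.684]
ft_force: [1.5, -0.3, -0.1]
opening: 0.0854
gripper_force: 0.0
clock: 2.1
position: [0.4832, 0.0724, 0.2516]
orientation: [3.141, 0.001, 2.684]
ft_force: [0.6, 1.2, 1.2]
opening: 0.0854
gripper_force: 0.0
clock: 2.5
position: [0.5297, -0.0123, 0.2509]
orientation: [-3.141, -0.001, 2.768]
ft_force: [-0.8, 0.3, 0.5]
opening: 0.0854
gripper_force: 0.0
2.5 [-0.0232  0.0476  0.1727  1.6968  0.0002  0.3499] [ 0.5297 -0.0123  0.2509] [-3.1414 -0.001   2.7685]
cover_grip 0.95 [494.  65.] [0.4753 0.1188 0.135 ]
cover_grip 0.93 [312. 235.] [ 0.5308 -0.0143  0.135 ]
cover_lid 0.85 [315. 235.] [ 0.5351 -0.0139  0.121 ]
cover_lid 0.76 [52. 86.] [ 0.3891 -0.1292  0.121 ]
cover_lid 0.61 [490.  67.] [0.4762 0.1223 0.121 ]
pump_motor 0.58 [317. 389.] [ 0.6623 -0.062   0.096 ]
pump_motor 0.55 [ 11. 329.] [ 0.5259 -0.2653  0.096 ]
wing 1814 0.14586297533432369
531.0894775390625 -13.832324981689453 (14.00494384765625, 51.303035736083984) 70.62047576904297
lid 8109 ((531.639404296875, -14.044812202453613), 39.111061096191406) 0.1224320942752945
```

View pics/w1.png

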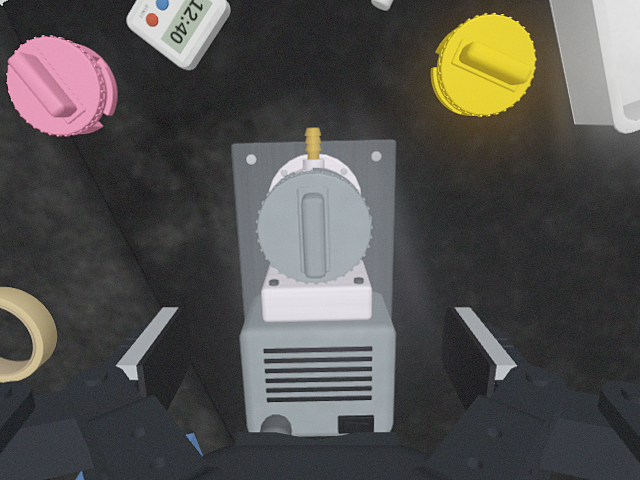

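The view shows the grey cover's wing at (313,235), between the fingers and running roughly along tool x. The correction is small: about -2° about tool z and 1–2 mm of shift. Then descend and grip.

```bash
python3 -m inch '[[0,0,-2,-0.17,-0.11,4,-1],[0,0,-2,-0.17,-0.11,8,-1],[0,0,-2,-0.17,-0.11,11,-1],[0,0,-2,-0.17,-0.11,12.6,-1],[0,0,-2,-0.17,-0.11,12.6,-1]]' 60
python3 -m inch '[[0,0,0,0,0,0,1],[0,0,0,0,0,0,1],[0,0,0,0,0,0,1],[0,0,0,0,0,0,1],[0,0,0,0,0,0,1]]' 60
python3 -m inch '[[0,0,0,0,0,0,1],[0,0,0,0,0,0,1],[0,0,0,0,0,0,1],[0,0,0,0,0,0,1],[0,0,0,0,0,0,1]]' 60
```

```text
clock: 3.25
position: [0.5292, -0.0119, 0.1231]
orientation: [-3.141, -0.004, 2.807]
ft_force: [-0.0, -0.4, -0.3]
opening: 0.0856
gripper_force: 0.0
clock: 3.75
position: [0.5309, -0.013, 0.1258]
orientation: [-3.141, 0.001, 2.806]
ft_force: [-1.4, -3.4, 2.8]
opening: 0.0125
gripper_force: 53.7
clock: 4.25
position: [0.5309, -0.0131, 0.1255]
orientation: [-3.141, 0.0, 2.806]
ft_force: [-0.8, -2.3, 5.5]
opening: 0.0128
gripper_force: 60.4
```

```bash
python3 -m inch '[[0,0,0,0,0,0.2,1],[0,0,0,0,0,0.4,1],[0,0,0,0,0,0.6,1],[0,0,0,0,0,0.75,1],[0,0,0,0,0,0.75,1]]'
```

```text
clock: 4.75
position: [0.531, -0.0132, 0.1183]
orientation: [-3.141, 0.001, 2.806]
ft_force: [-0.7, -4.2, 6.7]
opening: 0.0127
gripper_force: 60.7
```

```bash
python3 -m inch '[[0,0,-6,0,0,0,1],[0,0,-12,0,0,0,1],[0,0,-18,0,0,0,1],[0,0,-24,0,0,0,1],[0,0,-24,0,0,0,1]]'
python3 -c "
from workcell import robot
o=robot.get_obs();print(o['wrist_torque'],o['q'])"
```

```text
clock: 5.25
position: [0.531, -0.0131, 0.1183]
orientation: [-3.141, 0.001, -3.055]
ft_force: [-0.5, -3.2, 7.3]
opening: 0.0129
gripper_force: 60.7
[-0.98135583  0.26021395  0.10905067] [-2.44360190e-02  2.79214888e-02 -1.03805921e-01  1.43825366e+00
 -5.40230633e-04 -1.11091752e-01]
```

Turning freely (24°). I'll continue to 80°.

```bash
python3 -m inch '[[0,0,-7,0,0,0,1],[0,0,-14,0,0,0,1],[0,0,-21,0,0,0,1],[0,0,-28,0,0,0,1],[0,0,-28,0,0,0,1]]'
python3 -m inch '[[0,0,-7,0,0,0,1],[0,0,-14,0,0,0,1],[0,0,-21,0,0,0,1],[0,0,-28,0,0,0,1],[0,0,-28,0,0,0,1]]'
python3 -c "
from workcell import robot
o=robot.get_obs();print(o['wrist_torque'],o['q'])"
```

```text
clock: 5.75
position: [0.5309, -0.0132, 0.1183]
orientation: [-3.141, 0.0, -2.566]
ft_force: [-1.2, -4.7, 8.2]
opening: 0.0124
gripper_force: 60.8
clock: 6.25
position: [0.5308, -0.0133, 0.1183]
orientation: [-3.141, -0.001, -2.077]
ft_force: [-1.3, -5.4, 6.6]
opening: 0.0124
gripper_force: 60.8
[-1.20287083  0.39681609  0.10958003] [-2.45389206e-02  2.78368092e-02 -1.03839082e-01  1.43851345e+00
 -9.93425115e-04 -1.08908284e+00]
```

```bash
python3 -m inch '[[0,0,0,0,0,-0.4,1],[0,0,0,0,0,-0.8,1],[0,0,0,0,0,-1.2,1],[0,0,0,0,0,-1.6,1],[0,0,0,0,0,-1.6,1]]'
```

```text
clock: 6.75
position: [0.5307, -0.0132, 0.1336]
orientation: [-3.142, -0.001, -2.081]
ft_force: [-0.8, -3.6, 3.1]
opening: 0.0129
gripper_force: 60.1
```

```bash
python3 -m inch '[[0,0,0,0,0,-2,1],[0,0,0,0,0,-4,1],[0,0,0,0,0,-6,1],[0,0,0,0,0,-8,1],[0,0,0,0,0,-8,1]]'
cat > c.py <<'E'
from h import *
np.set_printoptions(precision=4,suppress=True)
c=cam('scene'); save(c,'scene1.png')
print('seam',atz(c,[[295,380],[457,313]],0))
P=cloud(c,np.ones((480,640),bool))
for p in [(.485,-.215),(.51,-.19)]:
    Q=P[np.hypot(P[:,0]-p[0],P[:,1]-p[1])<.055]; print(p,len(Q),np.percentile(Q[:,2],[1,50,99]))
    o=robot.get_obs();d=toolT(o)[:3,:3].T@(np.array([*p,0])-np.array(o['position']));print(o['position'],o['ft_force'],d*100)
E
python3 c.py
```

```text
clock: 7.25
position: [0.5315, -0.0123, 0.2154]
orientation: [-3.14, 0.002, -2.081]
ft_force: [-0.2, 0.1, -2.8]
opening: 0.0127
gripper_force: 59.6
seam [[ 0.3957 -0.1997  0.    ]
 [ 0.7651 -0.2097  0.    ]]
(0.485, -0.215) 2213 [-0.003   0.      0.0034]
[ 0.5312 -0.0124  0.2137] [-1.2779  0.032  -2.3067] [19.9591 -5.8497 21.3542]
(0.51, -0.19) 2042 [-0.0031 -0.      0.0033]
[ 0.5312 -0.0124  0.2137] [-1.2779  0.032  -2.3067] [16.557  -6.8119 21.3584]
```

View pics/scene1.png

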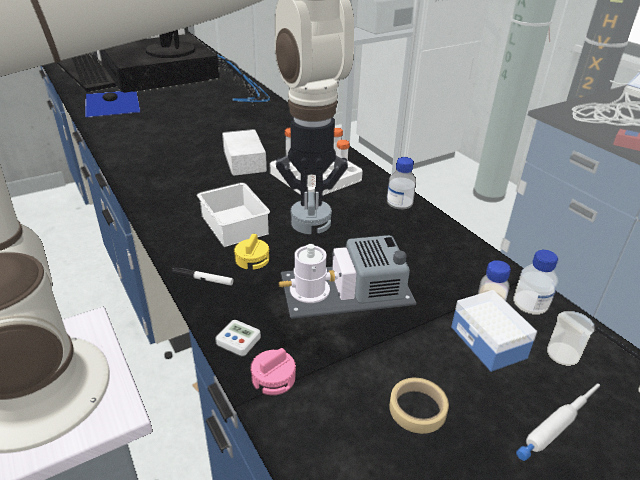

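The picture shows the cover held above the canister at (312,215) and the cartridge's knob visible at (311,250). I'll set the cover down on the clear spot to the right of the pump.

```bash
python3 -m inch '[[0,0,0,4,-1.2,0,1],[0,0,0,8,-2.4,0,1],[0,0,0,12,-3.6,0,1],[0,0,0,16,-4.8,0,1],[0,0,0,20,-5.9,0,1]]'
python3 -m inch '[[0,0,0,0,0,4,1],[0,0,0,0,0,8,1],[0,0,0,0,0,12,1],[0,0,0,0,0,15.5,1],[0,0,0,0,0,16.8,1]]'
python3 -m inch '[[0,0,0,0,0,0,1],[0,0,0,0,0,0.2,1],[0,0,0,0,0,0.4,1],[0,0,0,0,0,0.4,1]]'
```

```text
clock: 7.8
position: [0.4837, -0.2173, 0.2116]
orientation: [3.139, 0.0, -2.081]
ft_force: [2.3, -0.3, -2.5]
opening: 0.0127
gripper_force: 59.5
clock: 8.3
position: [0.4817, -0.2147, 0.0402]
orientation: [3.134, -0.0, -2.081]
ft_force: [-1.4, 0.4, -1.7]
opening: 0.0129
gripper_force: 59.4
clock: 8.7
position: [0.4854, -0.2165, 0.043]
orientation: [-3.14, 0.0, -2.081]
ft_force: [-0.4, 0.2, -2.4]
opening: 0.0122
gripper_force: 59.4
```

```bash
python3 -m inch '[[0,0,0,0,0,0.2,1],[0,0,0,0,0,0.4,1],[0,0,0,0,0,0.5,1],[0,0,0,0,0,0.5,1],[0,0,0,0,0,0.5,1]]'
python3 -m inch '[[0,0,0,0,0,0.1,1],[0,0,0,0,0,0.2,1],[0,0,0,0,0,0.2,1]]'
```

```text
clock: 9.2
position: [0.4846, -0.2162, 0.0368]
orientation: [3.142, 0.0, -2.081]
ft_force: [-1.1, -0.5, -2.0]
opening: 0.0126
gripper_force: 59.4
clock: 9.5
position: [0.4849, -0.2164, 0.0361]
orientation: [-3.14, 0.0, -2.081]
ft_force: [-2.6, 1.0, 7.1]
opening: 0.0127
gripper_force: 60.9
```

```bash
python3 -m inch '[[0,0,0,0,0,0,0.5],[0,0,0,0,0,0,0.5],[0,0,0,0,0,0,0],[0,0,0,0,0,0,0],[0,0,0,0,0,0,0]]' 20
python3 -m inch '[[0,0,0,0,0,-2,0],[0,0,0,0,0,-6,0],[0,0,0,0,0,-11,0],[0,0,0,0,0,-16,0],[0,0,0,0,0,-20,0]]'
cat > d.py <<'E'
from h import *
import sys
np.set_printoptions(precision=4,suppress=True)
c=cam('scene'); save(c,sys.argv[1])
for q in ['cover','cartridge','white_tub']:
    for r in regions_of(c,q)[:3]:
        P=cloud(c,r['mask']); print(q,round(r['conf'],2),np.round(r['xy']),np.percentile(P,[2,50,98],axis=0).round(3).tolist() if len(P) else '')
for r in spot_point(c,'cartridge_knob')[:2]: print('knob',r['conf'],r['xy'],atz(c,r['xy'],.126))
o=robot.get_obs();T=toolT(o);print(o['clock'],o['q'],o['position'])
d=T[:3,:3].T@(np.array([.531,-.0135,.23])-np.array(o['position']));print(d*100)
E
python3 d.py scene2.png
```

```text
clock: 10.0
position: [0.4846, -0.2162, 0.0347]
orientation: [3.141, -0.0, -2.081]
ft_force: [0.4, -0.4, -0.0]
opening: 0.0426
gripper_force: 0.0
clock: 10.5
position: [0.4846, -0.2162, 0.2379]
orientation: [-3.139, 0.0, -2.081]
ft_force: [0.8, -0.7, 0.1]
opening: 0.0431
gripper_force: 0.0
cover 0.71 [350. 283.] [[0.478, -0.14, 0.006], [0.593, -0.073, 0.052], [0.702, 0.035, 0.11]]
cover 0.65 [252. 254.] [[0.442, 0.117, -0.0], [0.473, 0.14, 0.03], [0.513, 0.188, 0.056]]
cover 0.56 [343. 358.] [[0.449, -0.253, 0.001], [0.478, -0.227, 0.031], [0.519, -0.182, 0.056]]
cartridge 0.62 [313. 257.] [[0.512, -0.035, 0.099], [0.53, -0.019, 0.103], [0.553, 0.006, 0.127]]
cartridge 0.15 [341. 361.] [[0.449, -0.253, 0.002], [0.478, -0.227, 0.031], [0.52, -0.183, 0.056]]
white_tub 0.86 [234. 208.] [[0.439, 0.223, 0.0], [0.504, 0.322, 0.034], [0.559, 0.38, 0.067]]
knob 0.73 [310.5, 244.4] [[ 0.5349 -0.01    0.126 ]]
10.75 [-0.4197  0.0418  0.1341  1.6635  0.     -1.4803] [ 0.4846 -0.2162  0.2342]
[-19.9549   5.8472   0.4187]
```

View pics/scene2.png

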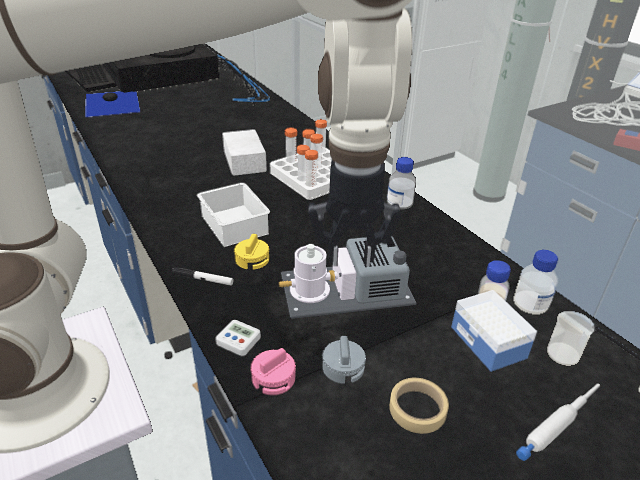

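The cover stands upright on the worktop at (343,358), and the knob sits in the canister at (310,244). Now above the knob.

```bash
python3 -m inch '[[0,0,0,-4,1.2,0,-0.3],[0,0,0,-8,2.4,0,-0.3],[0,0,0,-12,3.6,0,-0.3],[0,0,0,-16,4.8,0,-0.3],[0,0,0,-20,5.85,0,-0.3]]'
python3 -m inch '[[0,0,0,0,0,0,-0.3],[0,0,0,0,0,0,-0.3]]'
cat > e.py <<'E'
from h import *
np.set_printoptions(precision=4,suppress=True)
c=cam('wrist'); save(c,'w2.png'); o=robot.get_obs(); T=toolT(o)
for r in spot_point(c,'cartridge_knob')[:2]: print('knob',r['conf'],r['xy'],atz(c,r['xy'],.126))
P=cloud(c,np.ones((480,640),bool)); P=P[np.hypot(P[:,0]-.531,P[:,1]+.0135)<.045]
K=P[(P[:,2]>.118)&(P[:,2]<.135)]
R=P[(P[:,2]>.103)&(P[:,2]<.109)&(np.hypot(P[:,0]-.531,P[:,1]+.0135)>.02)]
print(len(K),np.median(K[:,2]),len(R),cv2.minEnclosingCircle((R[:,:2]*1000).astype(np.float32)))
(x,y),r=cv2.minEnclosingCircle((K[:,:2]*1000).astype(np.float32)); print(x,y,r)
print(o['position'],T[:3,:3].T@(np.array([x/1000,y/1000,.109])-np.array(o['position']))*100)
E
python3 e.py
```

```text
clock: 11.25
position: [0.5306, -0.0114, 0.233]
orientation: [3.139, -0.001, -2.081]
ft_force: [0.7, -0.3, -1.0]
opening: 0.0557
gripper_force: 0.0
clock: 11.45
position: [0.5307, -0.0123, 0.2331]
orientation: [3.139, -0.002, -2.079]
ft_force: [0.1, -0.9, 0.3]
opening: 0.0555
gripper_force: 0.0
knob 0.89 [314.8, 231.3] [[ 0.5302 -0.0145  0.126 ]]
581 0.12722251867566828 2764 ((530.6363525390625, -15.298224449157715), 33.707191467285156)
531.6957397460938 -13.846747398376465 8.140378952026367
[ 0.5307 -0.0131  0.2334] [-0.002  -0.1462 12.4446]
```

View pics/w2.png

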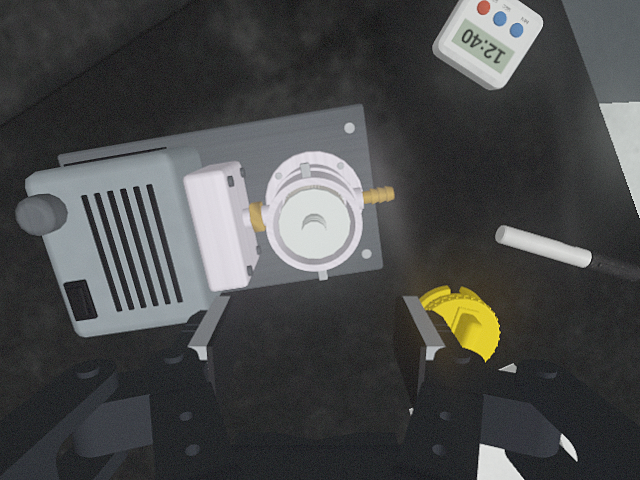

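The knob is at (314,224), centred between the fingers to about 1 mm. Descend and grip.

```bash
python3 -m inch '[[0,0,0,0,-0.12,4,-0.3],[0,0,0,0,-0.12,8,-0.3],[0,0,0,0,-0.12,11,-0.3],[0,0,0,0,-0.12,12.3,-0.3],[0,0,0,0,-0.12,12.3,-0.3]]' 30
python3 -m inch '[[0,0,0,0,0,0,0.5],[0,0,0,0,0,0,1],[0,0,0,0,0,0,1],[0,0,0,0,0,0,1],[0,0,0,0,0,0,1]]' 30
python3 -m inch '[[0,0,0,0,0,0,1],[0,0,0,0,0,-0.5,1],[0,0,0,0,0,-1,1],[0,0,0,0,0,-1.5,1],[0,0,0,0,0,-2,1]]'
```

```text
clock: 12.05
position: [0.5311, -0.0146, 0.1102]
orientation: [3.139, -0.001, -2.082]
ft_force: [0.3, 0.8, 0.5]
opening: 0.0556
gripper_force: 0.0
clock: 12.55
position: [0.5327, -0.0137, 0.1125]
orientation: [-3.14, 0.001, -2.081]
ft_force: [0.8, 0.0, 2.1]
opening: 0.0141
gripper_force: 29.3
clock: 13.05
position: [0.5322, -0.0137, 0.1322]
orientation: [3.141, -0.0, -2.081]
ft_force: [-0.3, 0.0, -0.1]
opening: 0.0142
gripper_force: 29.2
```

```bash
python3 -m inch '[[0,0,0,0,0,-2,1],[0,0,0,0,0,-4,1],[0,0,0,0,0,-6,1],[0,0,0,0,0,-8,1],[0,0,0,0,0,-10,1]]'
python3 - <<'E'
from h import *
np.set_printoptions(precision=4,suppress=True)
c=cam('scene'); save(c,'scene3.png')
for q in ['white_tub','cartridge']:
  for r in regions_of(c,q)[:2]:
    P=cloud(c,r['mask']); print(q,r['conf'],np.percentile(P,[2,50,98],axis=0).round(3).tolist())
    if q=='white_tub' and r['conf']>.6: R=P[P[:,2]>.058]; print(cv2.minAreaRect((R[:,:2]*1000).astype(np.float32)))
for r in spot_point(c,'white_tub')[:1]: print(r['conf'],atz(c,r['xy'],0))
o=robot.get_obs();T=toolT(o);print(o['position'],o['opening'],T[:3,:3].T@(np.array([.499,.302,.23])-np.array(o['position']))*100)
E
```

```text
clock: 13.55
position: [0.5322, -0.0137, 0.2329]
orientation: [-3.141, 0.0, -2.081]
ft_force: [-0.2, -0.1, -0.8]
opening: 0.0146
gripper_force: 29.3
white_tub 0.91 [[0.439, 0.223, -0.0], [0.503, 0.323, 0.034], [0.559, 0.381, 0.067]]
((499.04217529296875, 302.8879699707031), (169.885986328125, 129.61477661132812), 88.98115539550781)
cartridge 0.7 [[0.509, -0.038, 0.176], [0.526, -0.027, 0.211], [0.552, 0.001, 0.246]]
0.96 [[0.4958 0.3105 0.    ]]
[ 0.5324 -0.0137  0.2317] 0.014205594473939927 [-25.9176  18.3298   0.1707]
```

View pics/scene3.png

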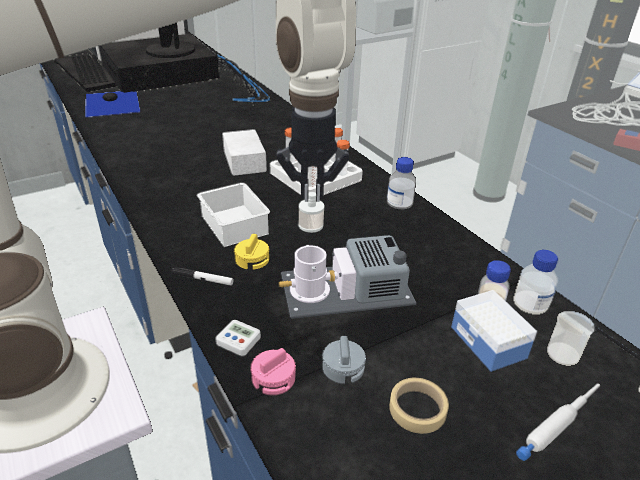

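The cartridge is out and hanging upright in the gripper at (311,212). The tub is centred at (0.499, 0.303).

```bash
python3 -m inch '[[0,0,0,-3.7,2.6,0,1],[0,0,0,-7.4,5.2,0,1],[0,0,0,-11.1,7.8,0,1],[0,0,0,-14.8,10.4,0,1],[0,0,0,-18.5,13,0,1]]'
python3 -m inch '[[0,0,0,-3.7,2.6,0,1],[0,0,0,-7.4,5.3,0,1],[0,0,0,-7.4,5.3,0,1],[0,0,0,-7.4,5.3,0,1]]'
python3 -m inch '[[0,0,0,0,0,4,1],[0,0,0,0,0,8,1],[0,0,0,0,0,12,1],[0,0,0,0,0,15,1],[0,0,0,0,0,16.3,1]]'
python3 -m inch '[[0,0,0,0,0,0,1],[0,0,0,0,0,0.2,1],[0,0,0,0,0,0.4,1],[0,0,0,0,0,0.4,1]]'
```

```text
clock: 14.25
position: [0.5083, 0.2128, 0.2305]
orientation: [3.141, -0.001, -2.081]
ft_force: [-0.0, -0.1, -0.7]
opening: 0.0146
gripper_force: 29.3
clock: 14.65
position: [0.4983, 0.3024, 0.2301]
orientation: [3.14, -0.002, -2.079]
ft_force: [-0.4, -0.6, 0.1]
opening: 0.0142
gripper_force: 29.4
clock: 15.15
position: [0.4977, 0.2994, 0.0651]
orientation: [3.139, -0.004, -2.083]
ft_force: [-0.6, -0.3, -0.5]
opening: 0.0143
gripper_force: 29.4
clock: 15.55
position: [0.4996, 0.302, 0.066]
orientation: [-3.141, 0.002, -2.081]
ft_force: [0.2, 0.2, -1.4]
opening: 0.0144
gripper_force: 29.4
```

```bash
python3 -m inch '[[0,0,0,0,0,0.2,1],[0,0,0,0,0,0.4,1],[0,0,0,0,0,0.6,1],[0,0,0,0,0,0.6,1],[0,0,0,0,0,0.6,1]]'
python3 -m inch '[[0,0,0,0,0,0.1,1],[0,0,0,0,0,0.2,1],[0,0,0,0,0,0.2,1]]'
```

```text
clock: 16.05
position: [0.4991, 0.3021, 0.0595]
orientation: [-3.142, 0.001, -2.081]
ft_force: [-2.1, 0.3, 6.2]
opening: 0.0146
gripper_force: 29.9
clock: 16.35
position: [0.4994, 0.3025, 0.0594]
orientation: [-3.141, 0.003, -2.08]
ft_force: [-6.5, 0.4, 17.2]
opening: 0.0143
gripper_force: 31.0
```

On the floor. Back off 2 mm, release and retreat.

```bash
python3 -m inch '[[0,0,0,0,0,-0.2,1],[0,0,0,0,0,-0.2,0.6],[0,0,0,0,0,-0.2,0.3],[0,0,0,0,0,-0.2,0.3],[0,0,0,0,0,-0.2,0.3]]' 20
python3 -m inch '[[0,0,0,0,0,-2,0.3],[0,0,0,0,0,-6,0.3],[0,0,0,0,0,-11,0.3],[0,0,0,0,0,-16,0.3],[0,0,0,0,0,-20,0.3]]'
python3 -m inch '[[0,0,0,0,0,0,0.3],[0,0,0,0,0,0,0.3],[0,0,0,0,0,0,0.3]]'
python3 d.py scene4.png
```

```text
clock: 16.85
position: [0.4989, 0.3016, 0.0584]
orientation: [3.141, -0.001, -2.081]
ft_force: [-1.0, -0.2, -0.1]
opening: 0.0299
gripper_force: 0.0
clock: 17.35
position: [0.499, 0.3016, 0.2618]
orientation: [-3.141, 0.002, -2.081]
ft_force: [0.1, 0.4, -0.1]
opening: 0.0297
gripper_force: 0.0
clock: 17.65
position: [0.4988, 0.3015, 0.2573]
orientation: [3.141, -0.002, -2.081]
ft_force: [0.8, -0.3, -0.4]
opening: 0.0302
gripper_force: 0.0
cover 0.92 [343. 358.] [[0.449, -0.253, 0.002], [0.478, -0.228, 0.031], [0.518, -0.186, 0.055]]
cover 0.67 [272. 372.] [[0.329, -0.213, 0.0], [0.36, -0.186, 0.031], [0.398, -0.142, 0.055]]
cover 0.6 [253. 250.] [[0.442, 0.117, 0.001], [0.471, 0.14, 0.031], [0.51, 0.187, 0.056]]
cartridge 0.82 [235. 213.] [[0.476, 0.276, 0.022], [0.493, 0.293, 0.047], [0.519, 0.322, 0.072]]
white_tub 0.97 [236. 218.] [[0.438, 0.223, 0.001], [0.497, 0.295, 0.038], [0.559, 0.38, 0.067]]
knob 0.68 [233.1, 197.8] [[0.4725 0.2271 0.126 ]]
17.9 [ 0.5438  0.1821  0.3337  1.7239 -0.     -0.5169] [0.4988 0.3015 0.2578]
[ 25.9132 -18.1985   2.8065]
```

View pics/scene4.png

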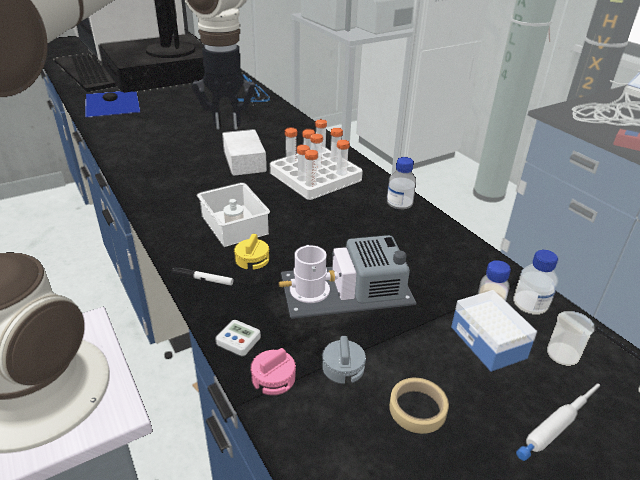

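The cartridge stands in the tub at (234,212), the cover is upright at (343,358), the canister is empty and the tape roll hasn't moved. I'm handing the job in.

```bash
python3 -c "
from workcell import robot
print(robot.job_done())"
```

```text
the job is handed in; nothing more can be done
None
```

I handed the job in at about 18 s: the grey cover stands upright on the worktop to the right of the pump, the spent cartridge stands in the white tub, and the tape roll was not touched.

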